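# Unlock the sample box by its two dials and slide its cover open

## Robot

A 7-joint arm with a two-finger parallel gripper is mounted at the origin on the work surface. World frame = base frame: x ahead of the robot, y to its left, z up, the work surface at z = 0. Lengths are in m, angles in rad, forces in N, time in s.
With the tool pointing down it reaches from about 0.4 to 0.85 m from the base axis. Payload 4.5 kg.
Tool frame: the origin (TCP) lies at the very end of the fingers, on their centre line; the grasp point (between the pads) lies 19 mm behind it (r.grip_point_offset is the distance from the TCP to the grasp point, in m); y points along the fingers, x is the direction in which the jaws open and shut, and the axes are right-handed (so a half turn about y gives the same grasp; the last joint's range is limited). The gripper opens to 88 mm and grips with 3 to 60 N. Pads are 18 mm wide; open, the fingers measure 123 mm over their backs; the gripper's body (75 mm by 187 mm) begins 45 mm behind the grasp point.
Start: joints at [-1.289, 0.689, -0.195, 1.565, 0.157, 0.902, -0.215], TCP at [0.153, 0.606, 0.239] pointing down, gripper open.
Joint ranges: [-3.01, 3.01], [-0.46, 2.08], [-1.47, 1.51], [0.13, 2.56], [-1, 4.14], [0.04, 2.09], [-2.66, 2.66]. Speed limits (rad/s): [2.57, 2.57, 3.14, 3.14, 3.14, 3.14, 3.14].

## Interface

Orientations are given as a unit quaternion [x, y, z, w].
In Python, from plant import get_state, snapshot, camera_params, job, r gives the robot as it stands.
- The arm moves only by the tool carry_out, never from a script. Its arguments are lists of equal length, an entry for each row: "offset": the shift along the world's x, y, z in m, a list of three; "twist": the turn about the world's z in degrees. In form: {"offset": [[tx, ty, tz], ...], "twist": [twist, ...]}. A call has 1 to 8 rows; each row shifts and turns the commanded pose from where the row before left it; what a row does not reach is not made up. A row lasts 1/8 s, in which the tool goes at most 62.5 mm and 10.7 degrees, less where a joint would pass 70% of its speed; a pose out of reach is approached as far as the arm can. A call with a gripper value outside its range is refused whole. "grip" is the finger opening in m, from 0 to 0.0881, set as the call begins (left out, the last holds). The fingers move at their own pace and stop on an object; "newtons" is the grip in N (left out, the last holds). Time passes only in rows, so rows that do not move let the fingers close. It gives the time, the measured TCP pose, the force and the opening at its end, in the units of the state.
- get_state(): the state, without advancing time (a new reading comes with each control period).
- snapshot(name): name is "side" or "top" or "wrist"; returns the picture (384x512x3 uint8, red, green, blue); there is no depth.
- camera_params(name): a dict with "camera_matrix" (3x3 intrinsics, pixels), "dist_coeffs" ([k1, k2, p1, p2, k3] as OpenCV has them; the pictures are not rectified), "eye" and "orientation" of the camera in the world. Camera axes: x right, y up, looking along -z (the intrinsics and any distortion apply to the point x, -y, -z); pixel columns grow to the right and rows downward; lengths in m; the calibration is good to about 2 mm. A picture is of the moment at which its call begins: read the wrist's pose just before it. camera_params takes no time and is no camera call; for the wrist camera it gives the pose at the moment of the call.
- job.finish_job(): hands the job in, once; it reports no verdict.
The state is a dict: "clock": time; "q": joint angles; "qd": joint speeds; "joint_torque": joint torques, N m; "tool_pos": TCP position; "eef_rot": TCP orientation; "contact_force": force on the tool from outside, world axes, zero at the start; "moment": the same for the moment, N m; "opening": opening from 0.0 (shut) to 1.0 (fully open).
Only numpy, scipy, OpenCV 4.12 (cv2) and the standard library are available. Lean on these libraries where they do the work, as an engineer would, in place of code of your own. Each camera call takes 0.05 s, during which the arm holds its last target. There are 200 camera calls.

## Task

Open the locked sample box: its code is 2 on the left dial and 5 on the right dial. The lock is worn and its numbers are only roughly true, so turn each dial to about its number and feel for the place where its bolt sinks fully home, stopping there before it climbs out again. Then slide the cover fully open to the left, never dragging it hard against a bolt, and let go, leaving the dials so and everything else on the bench where it stands.

Things in the scene. Friction and masses are not known exactly. Their poses are not given: they have to be found in the camera images.
- box: Grey steel sample box fixed to the bench, 234 (x) by 320 mm (y). Origin: centre of the underside; x away from the robot (yaw within 0.25 rad), y left, z up. Front part, x -117 to -13 mm: solid lock head, top at z 75 mm, dials on the line x = -71 mm, left at y = 0, right at y = -110 mm. Rear part, to x = 117 mm: vial bay, 62 mm high, its right half under the sliding cover.
- knob_left (a point): Left dial, on its vertical axis, mid-height of the grip bar (98 mm above the bench). Black round flange 52 mm across, top 83 mm above the bench, with an upright bar on it, 46 mm long, 12 thick, 30 tall (83 to 113 mm above the bench), to be pinched across the 12 mm from above. This point's x axis runs along the bar to its pointer end, marked by a white line on bar and flange.
- knob_right (a point): Right dial, the same as the left one. Round each dial white numerals 0 to 7 stand on the lock head, 38 mm from the axis, 45 degrees apart, growing clockwise seen from above: 0 on the far side (box +x), 2 on the right (-y), 4 on the near side, 6 on the left.
- dial_left (a joint): Left dial's angle, rad: 0 with its pointer at 0, growing clockwise from above, pi/4 per numeral (2 = 1.571). Starts at 0.3 to 0.8, short of its number. Turns against a steady 0.13 N m of friction, stays where left, has no end stops. Its one gate is hidden and lies within 0.3 rad of numeral 2, either way, anew each time.
- dial_right (a joint): Right dial's angle, rad, same meaning (numeral 5 = 3.927). Starts at 4.7 to 5.2, beyond its number, so it is turned back, counter-clockwise. Its one gate lies within 0.3 rad of numeral 5 by its own unknown amount.
- bolt_left (a joint): Travel, m, of the left dial's spring bolt: 0 riding on the dial's wheel, locking the cover; 0.007 fully in the gate. Deep enough (5.5 mm) within 0.06 rad of the gate's middle; begins to sink 0.2 rad before. Sinking in lightens the turn by up to 0.12 N m; past the middle the turn stiffens by about 0.15 N m and the bolt climbs out again (can be turned back). Spring 3 to 4 N.
- bolt_right (a joint): The same for the right dial. Each bolt shows as a steel pin, 5 mm thick, standing 5 mm out of a dark slot in the lock head's top, 54 mm beyond its dial's axis (box +x); the pin moves 7 mm towards the dial as the bolt sinks in. The cover needs both bolts in by 5.5 mm.
- cover (a joint): Travel in m of the aluminium cover, 122 x 180 x 5 mm: 0 shut, 0.100 fully open, to the box's left (+y). About 2 N of friction; stays where it is left. Either bolt that is not in its gate blocks it within 2 mm: dragging it on then (20 N on a bolt) spoils the lock, so stop at the first resistance and look to the dials again.
- cover_fin (a point): Middle of the black upright fin on the cover: 60 mm along the box's x, 12 mm thick along the box's y, 34 mm tall, from 68 to 102 mm above the bench (this point is 86 mm above it). Shut, it is at box x = 52, y = -70 mm.
- vial_a: Glass vial, 40 mm across, 72 mm tall, standing on the left end of the lock head, about 130 mm left of the left dial. Bystander; origin at its underside's centre.
- vial_b: Glass vial, 40 mm across, 72 mm tall, standing on the bench left of the box. Bystander; origin at its underside's centre.
- vial_c: Larger glass vial, 48 mm across, 95 mm tall, standing on the bench left of the box. Bystander; origin at its underside's centre.
- marker: Marker pen, 133 mm long, 16 mm thick, lying on the bench near the box. Bystander.
- timer: White bench timer, 35 x 75 x 60 mm, right of the box. Bystander.
- carton: Shallow open cardboard tray, 100 x 130 x 35 mm, right of the box. Bystander.
- caps_jar: White-lidded jar, 64 mm across, 80 mm tall, right of the box. Bystander.

How it is judged:
By the outcome, as a careful person would: the job done as asked, in the order asked, and still so for the second after the job is handed in, with the robot touching nothing.
It also fails if it takes over 72 s, if anything falls off the work surface, if the arm or the gripper's body presses on something with over 40 N, if the wrist force passes 120 N, or if a joint passes its speed limit or range.

## Working session

There is one attempt and no reset: what is moved stays moved. The work goes in short steps, Python scripts to look and compute and a tool call to move; the robot and the scene stay as the last step left them, time stands still between calls to the robot, and variables do not carry over. Pictures are saved under pics/ and viewed, about 8 in all and at most 12, crops included, and the job is handed in when it is done.

Besides the shell and the picture viewer there is one more tool, called by a JSON object that holds its "method" and its "body". carry_out: Moves the arm, as the interface text tells. Its arguments: {"type":"object","properties":{"offset":{"type":"array"},"twist":{"type":"array"},"grip":{"type":"number"},"newtons":{"type":"number"}},"required":["offset","twist"]}

```bash
mkdir -p pics; ls; python3 - <<'E'
from plant import get_state, snapshot, camera_params, job, r
import cv2
s=get_state(); print(s)
for n in ("side","top"):
    im=snapshot(n); cv2.imwrite(f"pics/{n}0.png",im[:,:,::-1]); p=camera_params(n); print(n,p)
a=cv2.imread("pics/side0.png");b=cv2.imread("pics/top0.png")
cv2.imwrite("pics/top0b.png",cv2.resize(b,(800,600),interpolation=cv2.INTER_CUBIC))
cv2.imwrite("pics/side0b.png",cv2.resize(a,(800,600),interpolation=cv2.INTER_CUBIC))
E
```

```text
pics
{'clock': 0.0, 'q': array([-1.28922612,  0.68998993, -0.19453659,  1.56631378,  0.15730085,
        0.90250066, -0.21507176]), 'qd': array([ 6.32985503e-04, -2.03788789e-03,  1.06989148e-03, -7.00622104e-04,
        1.31390474e-03,  8.61578079e-05,  5.00324334e-04]), 'joint_torque': array([-1.03846944e-04, -5.27562475e+01, -1.26677748e+00, -1.53435749e+01,
       -5.25821478e-02,  6.32885683e-03,  1.73743510e-04]), 'tool_pos': array([0.15316061, 0.60530357, 0.23791496]), 'eef_rot': array([ 0.55835124,  0.43393811, -0.43489992, -0.55749768]), 'contact_force': array([-0.17399577, -0.07006067,  0.33595905]), 'moment': array([-0.01368629, -0.02858315, -0.00816155]), 'opening': 1.0001264747620702}
side {'camera_matrix': array([[438.00818241,   0.        , 256.90383469],
       [  0.        , 438.00818241, 198.08091835],
       [  0.        ,   0.        ,   1.        ]]), 'dist_coeffs': array([-0.08141842,  0.        ,  0.        ,  0.        ,  0.        ]), 'eye': array([0.29639934, 0.99316722, 0.82565029]), 'orientation': array([-0.06246852,  0.44965309,  0.88087814, -0.13402793])}
top {'camera_matrix': array([[394.5602022 ,   0.        , 256.22973672],
       [  0.        , 394.5602022 , 191.23490698],
       [  0.        ,   0.        ,   1.        ]]), 'dist_coeffs': array([-0.13612656,  0.        ,  0.        ,  0.        ,  0.        ]), 'eye': array([0.30253535, 0.03963097, 1.2744143 ]), 'orientation': array([-0.07585985,  0.07954698,  0.71546141, -0.68995111])}
```

View pics/top0b.png

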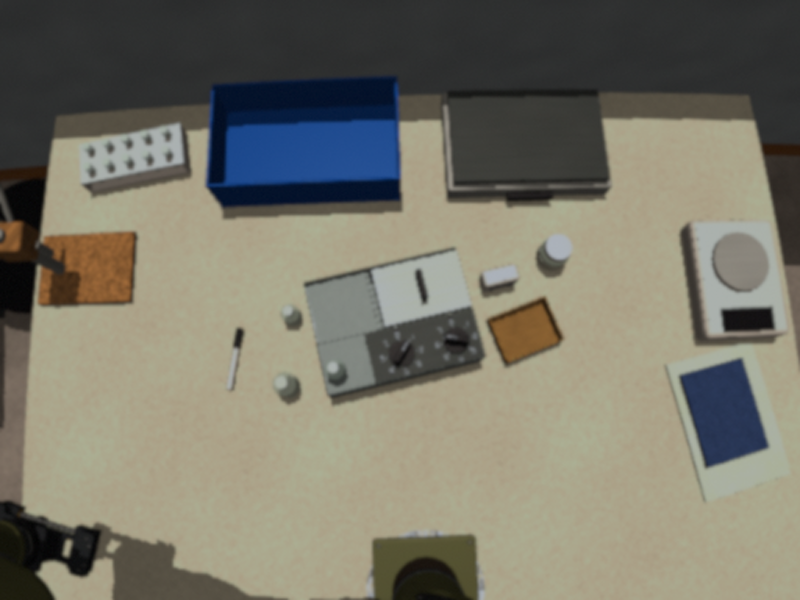

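View pics/side0b.png

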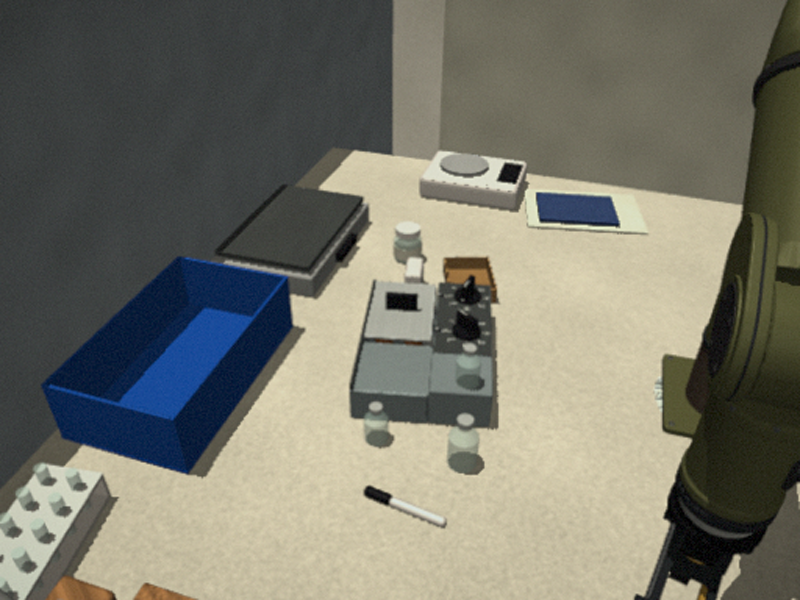

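```bash
cat > h.py <<'E'
import numpy as np, cv2
from scipy.spatial.transform import Rotation as R
from plant import get_state, snapshot, camera_params, job, r
def ray(p,uv):
    "world ray through raw pixel uv"
    n=cv2.undistortPoints(np.array([[uv]],float),p["camera_matrix"],p["dist_coeffs"])[0,0]
    d=R.from_quat(p["orientation"]).apply([n[0],-n[1],-1]); return p["eye"],d/np.linalg.norm(d)
def tri(obs):
    A=np.zeros((3,3));b=np.zeros(3)
    for p,uv in obs:
        o,d=ray(p,uv);M=np.eye(3)-np.outer(d,d);A+=M;b+=M@o
    x=np.linalg.solve(A,b)
    return x,[float(np.linalg.norm((np.eye(3)-np.outer(d,d))@(x-o))) for o,d in (ray(p,uv) for p,uv in obs)]
def atz(p,uv,z):
    o,d=ray(p,uv);return o+d*(z-o[2])/d[2]
def proj(p,X):
    Q=R.from_quat(p["orientation"]).inv().apply(np.atleast_2d(X)-p["eye"])*[1,-1,-1]
    return cv2.projectPoints(Q,np.zeros(3),np.zeros(3),p["camera_matrix"],p["dist_coeffs"])[0][:,0]
def tool(s=None):
    s=s or get_state();m=R.from_quat(s["eef_rot"]).as_matrix()
    return s["tool_pos"],np.degrees(np.arctan2(m[1,0],m[0,0])),m
E
python3 - <<'E'
from h import *
T=camera_params("top");S=camera_params("side");k=.64
f=lambda *a:np.array(a)*k
for n,t,s in (("fin top",(421,286),(401,298)),("kL",(402,351),(467,320)),("kR",(457,340),(469,287))):
    x,e=tri([(T,f(*t)),(S,f(*s))]);print(n,x.round(4),np.round(e,4))
for n,t,z in (("rearL",(305,283),.062),("rearR",(455,250),.062),("kL",(402,351),.098),("kR",(457,340),.098),("fin",(421,286),.086),("vial a",(335,371),.11),("vialb",(291,316),.04),("vialc",(286,386),.05),("frontR",(483,358),.075),("frontL",(333,392),.075)):
    print(n,atz(T,f(*t),z).round(4))
print(r.grip_point_offset); p,a,m=tool();print(p,a,m.round(3))
w=camera_params("wrist");print(w, "cam pos in tool",m.T@(w["eye"]-p), "view dir", R.from_quat(w["orientation"]).apply([[0,0,-1],[1,0,0]]).round(3))
E
```

```text
fin top [ 0.5945 -0.013   0.089 ] [0.0022 0.0022]
kL [0.4621 0.0292 0.099 ] [0.0007 0.0007]
kR [ 0.4809 -0.0778  0.0964] [0.0003 0.0003]
rearL [0.6137 0.2208 0.062 ]
rearR [ 0.6725 -0.0877  0.062 ]
kL [0.4629 0.0292 0.098 ]
kR [ 0.4803 -0.0777  0.098 ]
fin [ 0.593  -0.0134  0.086 ]
vial a [0.4276 0.1574 0.11  ]
vialb [0.5507 0.2532 0.04  ]
vialc [0.4073 0.2617 0.05  ]
frontR [ 0.4462 -0.1291  0.075 ]
frontL [0.3907 0.1655 0.075 ]
0.0187
[0.15320305 0.60534512 0.2379757 ] 75.8067996436711 [[ 0.245 -0.    -0.969]
 [ 0.969 -0.002  0.245]
 [-0.002 -1.    -0.   ]]
{'camera_matrix': array([[302.96491878,   0.        , 260.16903159],
       [  0.        , 302.96491878, 188.15962672],
       [  0.        ,   0.        ,   1.        ]]), 'dist_coeffs': array([-0.06071806,  0.        ,  0.        ,  0.        ,  0.        ]), 'eye': array([0.08409369, 0.62282233, 0.38375065]), 'orientation': array([-0.10905596, -0.08402692,  0.6085119 ,  0.78151106])} cam pos in tool [-0.00024406 -0.14578161  0.071271  ] view dir [[ 0.264 -0.068 -0.962]
 [ 0.245  0.969 -0.001]]
```

{"method": "carry_out", "body": {"offset": [[0.025,-0.045,0],[0.025,-0.045,0],[0.025,-0.045,0],[0.025,-0.045,0],[0.025,-0.045,0],[0.025,-0.045,0],[0.025,-0.045,0],[0.025,-0.045,0]], "twist": [0,0,0,0,0,0,0,0], "grip": 0.04}}

```text
clock: 1.1
tool_pos: [0.3539, 0.2444, 0.2386]
eef_rot: [0.558, 0.434, -0.434, -0.558]
contact_force: [-0.2, 0.2, -0.3]
opening: 0.451
```

{"method": "carry_out", "body": {"offset": [[0.02,-0.04,0],[0.02,-0.04,0],[0.02,-0.04,0],[0.02,-0.02,0],[0,0,0],[0,0,0]], "twist": [0,0,0,0,0,0]}}

```text
clock: 1.85
tool_pos: [0.4325, 0.1067, 0.2386]
eef_rot: [-0.557, -0.434, 0.435, 0.558]
contact_force: [-0.6, 0.1, -0.7]
opening: 0.457
```

```bash
cat > shot.py <<'E'
import sys,pickle
from h import *
n=sys.argv[1]; p,a,m=tool(); P=camera_params("wrist"); im=snapshot("wrist")[:,:,::-1]
cv2.imwrite(f"pics/{n}_raw.png",im); pickle.dump(P,open(f"pics/{n}.pkl","wb"))
cv2.imwrite(f"pics/{n}.png",cv2.resize(im,(800,600),interpolation=cv2.INTER_CUBIC)); print(p.round(4),a.round(2))
E
python3 shot.py w1
```

```text
[0.4325 0.1067 0.2386] 75.86
```

View pics/w1.png

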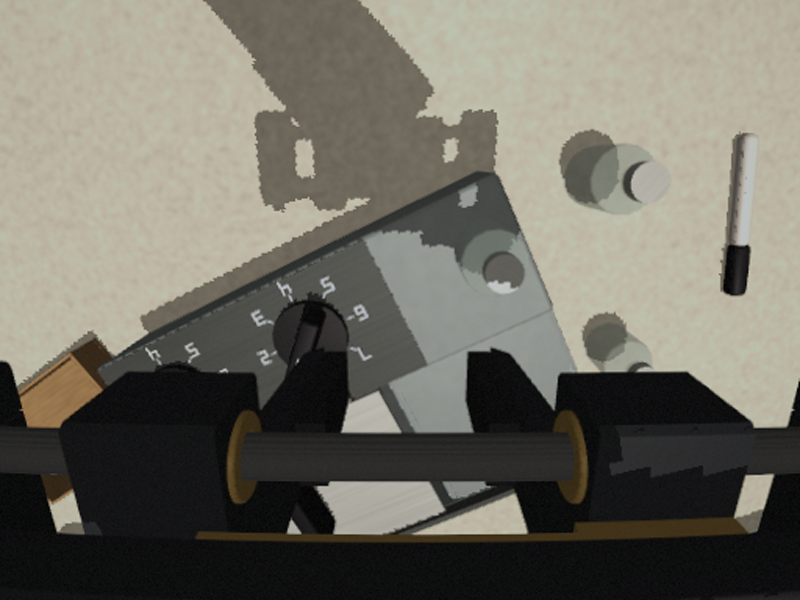

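{"method": "carry_out", "body": {"offset": [[0.04,-0.035,0],[0.04,-0.035,0],[0.04,-0.035,0],[0.03,-0.025,0],[0,0,0],[0,0,0]], "twist": [0,0,0,0,0,0]}}

```text
clock: 2.65
tool_pos: [0.5822, -0.022, 0.2385]
eef_rot: [-0.557, -0.435, 0.435, 0.558]
contact_force: [0.2, 1.2, -0.1]
opening: 0.455
```

```bash
python3 shot.py w2
```

```text
[ 0.5822 -0.022   0.2385] 75.96
```

{"method": "carry_out", "body": {"offset": [[0,-0.04,0],[0,-0.03,0],[0,0,0],[0,0,0]], "twist": [0,0,0,0]}}

```text
clock: 3.2
tool_pos: [0.583, -0.0915, 0.239]
eef_rot: [-0.557, -0.436, 0.435, 0.558]
contact_force: [-0.1, 1.6, -0.1]
opening: 0.456
```

```bash
python3 shot.py w3; python3 - <<'E'
import cv2,numpy as np
a=cv2.imread("pics/w2_raw.png");b=cv2.imread("pics/w3_raw.png")
c=[cv2.resize(i[20:250,70:450],(800,484),interpolation=cv2.INTER_CUBIC)[:,:] for i in (a,b)]
cv2.imwrite("pics/w2c.png",c[0]);cv2.imwrite("pics/w3c.png",c[1])
E
```

```text
[ 0.583  -0.0915  0.239 ] 75.96
```

View pics/w2c.png

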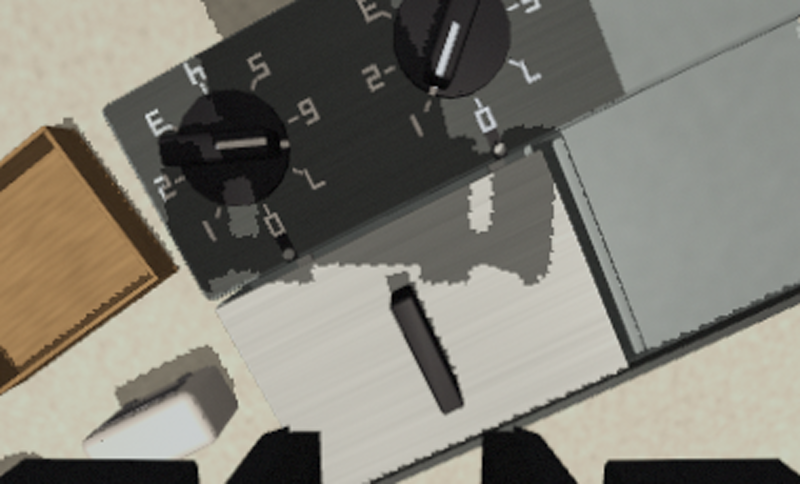

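View pics/w3c.png

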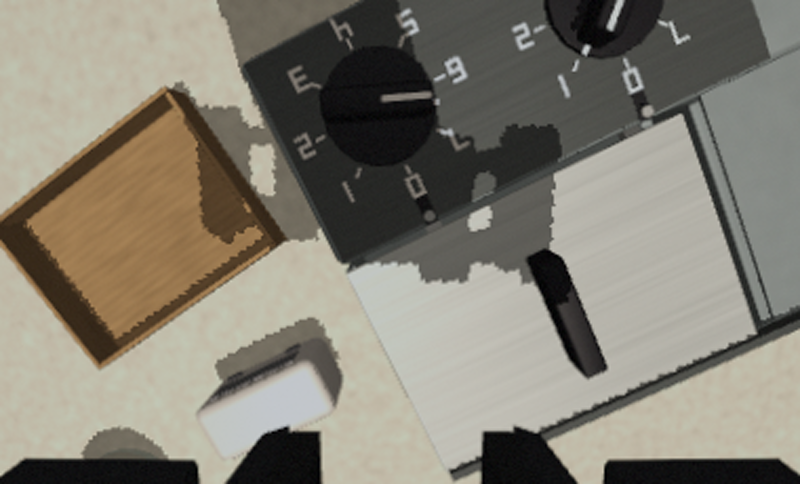

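```bash
python3 - <<'E'
from h import *
import pickle
from scipy.optimize import least_squares
W=[pickle.load(open(f"pics/{n}.pkl","rb")) for n in ("w2","w3")]
u=lambda c:np.array(c)/2.1053+[70,20]
O={"flR":[(234,148),(378,105)],"pinL":[(499,150),(648,112)],"pinR":[(289,254),(430,217)],"frR":[(103,108),(243,66)],"lhR":[(210,298),(345,265)],
"finN":[(402,290),(545,255)],"finF":[(453,409),(592,373)],"lineR0":[(216,145),(383,99)],"lineR1":[(268,142),(430,96)],"markR":[(285,144),(433,97)]}
for n,o in O.items():
    x,e=tri([(w,u(c)) for w,c in zip(W,o)]);print(n,x.round(4),np.round(e,4))
B={"flR":(-.071,-.11,.083),"pinL":(-.017,0,.08),"pinR":(-.017,-.11,.08),"frR":(-.117,-.16,.075),"finN":(.022,-.07,.102),"finF":(.082,-.07,.102)}
def X(v,b): c,s=np.cos(v[2]),np.sin(v[2]);return np.array([v[0]+c*b[0]-s*b[1],v[1]+s*b[0]+c*b[1],b[2]])
def res(v):
    q=[(proj(W[i],X(v,B[k]))[0]-u(O[k][i])) for k in B for i in (0,1)]
    q+=[proj(W[0],X(v,(-.071,0,.083)))[0]-u((452,41))]
    return np.concatenate(q)
s=least_squares(res,[.53,.02,.18],loss="soft_l1");v=s.x;print("box",v.round(4),res(v).reshape(-1,2).round(1).tolist())
for n,b in (("kL",(-.071,0,.098)),("kR",(-.071,-.11,.098)),("fin",(.052,-.07,.086))): print(n,X(v,b).round(4))
def ang(P0,P1): return np.degrees(np.arctan2(*(P1-P0)[1::-1]))
for i,(a,b,m) in enumerate((((216,145),(268,142),(285,144)),((383,99),(430,96),(433,97)))):
    print("R bar world ang",ang(atz(W[i],u(a),.113),atz(W[i],u(b),.113)), "mark",ang(X(v,(-.071,-.11,0))[:2],atz(W[i],u(m),.083)[:2]))
print("L bar",ang(atz(W[0],u((458,25)),.113),atz(W[0],u((440,75)),.113)),"mark",ang(X(v,(-.071,0,0))[:2],atz(W[0],u((434,91)),.083)[:2]), ang(atz(W[1],u((621,2)),.113),atz(W[1],u((611,28)),.113)),ang(X(v,(-.071,0,0))[:2],atz(W[1],u((587,48)),.083)[:2]),"yaw",np.degrees(v[2]))
pickle.dump(v,open("box.pkl","wb"))
E
```

```text
flR [ 0.4819 -0.0765  0.0768] [0.0004 0.0004]
pinL [0.5134 0.0414 0.0826] [0.0002 0.0002]
pinR [ 0.5359 -0.0653  0.0786] [0.0003 0.0003]
frR [ 0.4487 -0.1324  0.0715] [0.0003 0.0003]
lhR [ 0.548  -0.1107  0.0737] [0.0009 0.0009]
finN [ 0.5653 -0.0169  0.0841] [0.0006 0.0006]
finF [ 0.6262 -0.0066  0.0921] [0.0002 0.0002]
lineR0 [ 0.4837 -0.0738  0.1173] [0.0003 0.0003]
lineR1 [ 0.4866 -0.0549  0.1077] [0.0001 0.0001]
markR [ 0.486  -0.0519  0.0842] [0.0011 0.0011]
box [0.53   0.0459 0.2027] [[-1.1, -0.0], [0.5, 0.3], [0.7, -0.0], [0.0, -0.4], [-0.2, 0.0], [-0.0, -0.6], [-3.7, -0.7], [-3.2, -1.5], [-1.1, 4.5], [2.7, 2.4], [0.8, 1.6], [3.1, 1.4], [-0.0, -3.2]]
kL [0.4604 0.0316 0.098 ]
kR [ 0.4826 -0.0761  0.098 ]
fin [ 0.595  -0.0122  0.086 ]
R bar world ang 78.53432424849524 mark 79.47682098780372
R bar world ang 79.4722703244254 mark 84.74334208110665
L bar -34.15884690888022 mark -31.84650925293124 -33.12177848668934 -32.02336350086331 yaw 11.613578503787245
```

{"method": "carry_out", "body": {"offset": [[-0.03,0.03,0],[-0.03,0.03,0],[-0.03,0.03,0],[-0.032,0.0325,0],[0,0,-0.04],[0,0,-0.03],[0,0,-0.02],[0,0,0]], "twist": [-5,-5,-5,-4,0,0,0,0]}}

```text
clock: 4.25
tool_pos: [0.4601, 0.0301, 0.148]
eef_rot: [-0.621, -0.337, 0.338, 0.622]
contact_force: [0.3, 0.4, 0.8]
opening: 0.455
```

```bash
python3 -c "
from h import *
s=get_state();p,a,m=tool(s);print(p.round(4),a,s['contact_force'].round(2),s['moment'].round(3))"; python3 shot.py w4
```

```text
[0.4601 0.0301 0.148 ] 56.97736357393546 [0.25 0.38 0.76] [-0.025  0.011 -0.02 ]
[0.4601 0.0301 0.148 ] 56.98
```

View pics/w4.png

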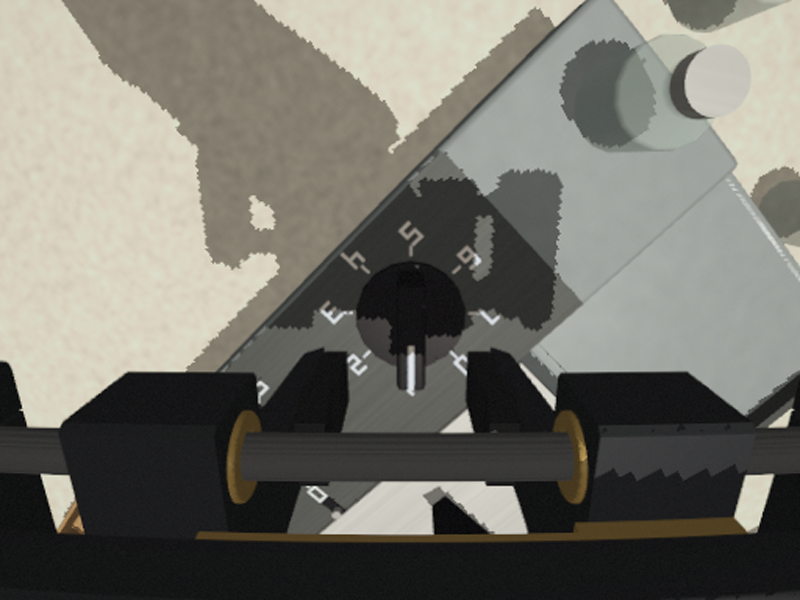

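{"method": "carry_out", "body": {"offset": [[0.0005,0.001,-0.025],[0,0,-0.02],[0,0,-0.013],[0,0,0]], "twist": [0,0,0,0]}}

```text
clock: 4.8
tool_pos: [0.4618, 0.0298, 0.0908]
eef_rot: [-0.622, -0.336, 0.337, 0.622]
contact_force: [0.1, -0.8, 0.4]
opening: 0.453
```

{"method": "carry_out", "body": {"offset": [[0,0,0],[0,0,0],[0,0,0],[0,0,0]], "twist": [0,0,0,0], "grip": 0, "newtons": 45}}

```text
clock: 5.3
tool_pos: [0.4627, 0.0303, 0.0912]
eef_rot: [-0.622, -0.338, 0.336, 0.622]
contact_force: [0.9, 2.0, 3.7]
opening: 0.133
```

```bash
cat > st.py <<'E'
from h import *
s=get_state();p,a,m=tool(s);print(round(s['clock'],2),p.round(4),round(a,2),'F',s['contact_force'].round(2),'M',s['moment'].round(3),'open mm',round(s['opening']*88.1,1),'tq7',s['joint_torque'].round(3)[4:],'q7',s['q'][6].round(2))
E
python3 st.py
```

```text
5.3 [0.4627 0.0303 0.0912] 56.86 F [0.92 2.05 3.7 ] M [ 0.419 -0.112  0.054] open mm 11.8 tq7 [ 0.032  0.509 -0.077] q7 0.59
```

{"method": "carry_out", "body": {"offset": [[0,0,0],[0,0,0],[0,0,0]], "twist": [-3,-3,0]}}

```text
clock: 5.68
tool_pos: [0.4626, 0.0301, 0.0912]
eef_rot: [-0.639, -0.304, 0.302, 0.639]
contact_force: [0.5, 3.5, 5.1]
opening: 0.134
```

```bash
python3 st.py
```

```text
5.67 [0.4626 0.0301 0.0912] 50.71 F [0.55 3.53 5.11] M [ 0.519 -0.171  0.03 ] open mm 11.8 tq7 [ 0.086  0.541 -0.07 ] q7 0.53
```

{"method": "carry_out", "body": {"offset": [[0,0,0],[0,0,0],[0,0,0],[0,0,0]], "twist": [-3,-3,-2,0]}}

```text
clock: 6.18
tool_pos: [0.4625, 0.03, 0.0912]
eef_rot: [-0.659, -0.258, 0.257, 0.659]
contact_force: [1.9, 2.8, 7.0]
opening: 0.132
```

```bash
python3 st.py
```

```text
6.17 [0.4625 0.03   0.0912] 42.72 F [1.87 2.76 7.02] M [ 0.453 -0.202  0.053] open mm 11.6 tq7 [ 0.051  0.436 -0.089] q7 0.46
```

{"method": "carry_out", "body": {"offset": [[0,0,0],[0,0,0]], "twist": [-2,0]}}

```text
clock: 6.42
tool_pos: [0.4625, 0.03, 0.0912]
eef_rot: [-0.663, -0.247, 0.245, 0.663]
contact_force: [1.1, 2.5, 5.9]
opening: 0.131
```

```bash
python3 st.py
```

```text
6.42 [0.4625 0.03   0.0912] 40.72 F [1.13 2.51 5.85] M [ 0.438 -0.096  0.011] open mm 11.5 tq7 [ 0.054  0.41  -0.086] q7 0.44
```

{"method": "carry_out", "body": {"offset": [[0,0,0],[0,0,0]], "twist": [-1,-1]}}

```text
clock: 6.68
tool_pos: [0.4624, 0.03, 0.0912]
eef_rot: [-0.667, -0.235, 0.234, 0.667]
contact_force: [1.2, 2.0, 6.0]
opening: 0.135
```

```bash
python3 st.py
```

```text
6.67 [0.4624 0.03   0.0912] 38.72 F [1.18 1.99 5.97] M [ 0.379 -0.093  0.084] open mm 11.9 tq7 [ 0.075  0.381 -0.04 ] q7 0.42
```

{"method": "carry_out", "body": {"offset": [[0,0,0],[0,0,0]], "twist": [-1,-1]}}

```text
clock: 6.92
tool_pos: [0.4624, 0.0299, 0.0912]
eef_rot: [-0.671, -0.223, 0.222, 0.671]
contact_force: [-0.4, 2.3, 6.4]
opening: 0.129
```

```bash
python3 st.py
```

```text
6.92 [0.4624 0.0299 0.0912] 36.71 F [-0.4   2.27  6.36] M [ 0.432 -0.116  0.131] open mm 11.3 tq7 [ 0.071  0.354 -0.042] q7 0.4
```

{"method": "carry_out", "body": {"offset": [[0,0,0],[0,0,0]], "twist": [-1,-1]}}

```text
clock: 7.18
tool_pos: [0.4624, 0.0299, 0.0912]
eef_rot: [-0.675, -0.212, 0.21, 0.675]
contact_force: [0.5, 2.3, 5.6]
opening: 0.13
```

```bash
python3 st.py
```

```text
7.17 [0.4624 0.0299 0.0912] 34.72 F [0.48 2.26 5.64] M [ 0.348 -0.006  0.166] open mm 11.5 tq7 [ 0.066  0.327 -0.045] q7 0.39
```

{"method": "carry_out", "body": {"offset": [[0,0,0],[0,0,0]], "twist": [-1,-1]}}

```text
clock: 7.42
tool_pos: [0.4623, 0.0299, 0.0912]
eef_rot: [-0.678, -0.2, 0.199, 0.679]
contact_force: [0.4, 2.2, 5.8]
opening: 0.133
```

```bash
python3 st.py
```

```text
7.42 [0.4623 0.0299 0.0912] 32.71 F [0.37 2.22 5.81] M [ 0.364 -0.009  0.073] open mm 11.7 tq7 [ 0.061  0.3   -0.049] q7 0.37
```

{"method": "carry_out", "body": {"offset": [[0,0,0]], "twist": [-1]}}

```text
clock: 7.55
tool_pos: [0.4623, 0.0299, 0.0912]
eef_rot: [-0.68, -0.194, 0.193, 0.68]
contact_force: [1.0, 2.1, 6.4]
opening: 0.129
```

```bash
python3 st.py
```

```text
7.55 [0.4623 0.0299 0.0912] 31.71 F [0.99 2.15 6.35] M [ 0.327 -0.076  0.17 ] open mm 11.4 tq7 [ 0.058  0.286 -0.051] q7 0.36
```

{"method": "carry_out", "body": {"offset": [[0,0,0]], "twist": [-1]}}

```text
clock: 7.68
tool_pos: [0.4623, 0.0299, 0.0912]
eef_rot: [-0.682, -0.188, 0.187, 0.682]
contact_force: [0.2, 1.9, 6.1]
opening: 0.131
```

```bash
python3 st.py
```

```text
7.67 [0.4623 0.0299 0.0912] 30.71 F [0.2  1.93 6.14] M [ 0.354 -0.04   0.138] open mm 11.5 tq7 [ 0.055  0.273 -0.053] q7 0.35
```

{"method": "carry_out", "body": {"offset": [[0,0,0]], "twist": [-1]}}

```text
clock: 7.8
tool_pos: [0.4623, 0.0298, 0.0912]
eef_rot: [-0.683, -0.182, 0.181, 0.684]
contact_force: [0.6, 2.5, 6.8]
opening: 0.133
```

```bash
python3 st.py
```

```text
7.8 [0.4623 0.0298 0.0912] 29.71 F [0.63 2.47 6.77] M [ 0.378 -0.084  0.182] open mm 11.7 tq7 [ 0.053  0.259 -0.055] q7 0.34
```

{"method": "carry_out", "body": {"offset": [[0,0,0]], "twist": [-1]}}

```text
clock: 7.92
tool_pos: [0.4622, 0.0299, 0.0912]
eef_rot: [-0.685, -0.176, 0.175, 0.685]
contact_force: [0.8, 1.3, 6.4]
opening: 0.131
```

```bash
python3 st.py
```

```text
7.92 [0.4622 0.0299 0.0912] 28.71 F [0.84 1.32 6.44] M [ 0.358 -0.055  0.16 ] open mm 11.6 tq7 [ 0.05   0.246 -0.057] q7 0.33
```

{"method": "carry_out", "body": {"offset": [[0,0,0]], "twist": [-1]}}

```text
clock: 8.05
tool_pos: [0.4622, 0.0298, 0.0912]
eef_rot: [-0.686, -0.17, 0.169, 0.687]
contact_force: [-0.1, 2.2, 6.6]
opening: 0.133
```

```bash
python3 st.py
```

```text
8.05 [0.4622 0.0298 0.0912] 27.71 F [-0.06  2.23  6.61] M [0.355 0.017 0.178] open mm 11.7 tq7 [ 0.047  0.232 -0.058] q7 0.32
```

{"method": "carry_out", "body": {"offset": [[0,0,0]], "twist": [-1]}}

```text
clock: 8.18
tool_pos: [0.4622, 0.0298, 0.0912]
eef_rot: [-0.688, -0.164, 0.163, 0.688]
contact_force: [-0.1, 1.5, 6.7]
opening: 0.133
```

```bash
python3 st.py
```

```text
8.18 [0.4622 0.0298 0.0912] 26.71 F [-0.14  1.47  6.68] M [0.347 0.049 0.156] open mm 11.7 tq7 [ 0.045  0.218 -0.06 ] q7 0.31
```

{"method": "carry_out", "body": {"offset": [[0,0,0],[0,0,0]], "twist": [-1,-1]}}

```text
clock: 8.43
tool_pos: [0.4622, 0.0298, 0.0912]
eef_rot: [-0.691, -0.152, 0.151, 0.691]
contact_force: [0.9, 1.9, 6.6]
opening: 0.132
```

```bash
python3 st.py
```

```text
8.43 [0.4622 0.0298 0.0912] 24.71 F [0.89 1.86 6.55] M [0.286 0.007 0.153] open mm 11.7 tq7 [ 0.053  0.19  -0.051] q7 0.29
```

{"method": "carry_out", "body": {"offset": [[0,0,0]], "twist": [-1]}}

```text
clock: 8.55
tool_pos: [0.4622, 0.0298, 0.0912]
eef_rot: [-0.692, -0.146, 0.145, 0.692]
contact_force: [1.0, 1.0, 6.2]
opening: 0.13
```

```bash
python3 st.py
```

```text
8.55 [0.4622 0.0298 0.0912] 23.7 F [0.98 0.99 6.22] M [0.345 0.025 0.16 ] open mm 11.4 tq7 [ 0.059  0.176 -0.044] q7 0.29
```

{"method": "carry_out", "body": {"offset": [[0,0,0]], "twist": [-1]}}

```text
clock: 8.68
tool_pos: [0.4622, 0.0298, 0.0912]
eef_rot: [-0.693, -0.14, 0.139, 0.693]
contact_force: [0.5, 2.1, 7.1]
opening: 0.129
```

```bash
python3 st.py
```

```text
8.68 [0.4622 0.0298 0.0912] 22.71 F [0.52 2.09 7.12] M [0.29  0.06  0.132] open mm 11.4 tq7 [ 0.067  0.162 -0.035] q7 0.28
```

{"method": "carry_out", "body": {"offset": [[0,0,0]], "twist": [-1]}}

```text
clock: 8.8
tool_pos: [0.4621, 0.0297, 0.0912]
eef_rot: [-0.694, -0.133, 0.133, 0.695]
contact_force: [0.3, 1.4, 6.7]
opening: 0.132
```

```bash
python3 st.py
```

```text
8.8 [0.4621 0.0297 0.0912] 21.7 F [0.3  1.36 6.71] M [ 0.287 -0.006  0.114] open mm 11.6 tq7 [ 0.077  0.148 -0.025] q7 0.27
```

{"method": "carry_out", "body": {"offset": [[0,0,0]], "twist": [-1]}}

```text
clock: 8.93
tool_pos: [0.4621, 0.0298, 0.0912]
eef_rot: [-0.696, -0.127, 0.127, 0.696]
contact_force: [-0.2, 2.7, 6.6]
opening: 0.131
```

```bash
python3 st.py
```

```text
8.93 [0.4621 0.0298 0.0912] 20.7 F [-0.16  2.65  6.65] M [ 0.301 -0.008  0.109] open mm 11.6 tq7 [ 0.087  0.134 -0.014] q7 0.26
```

{"method": "carry_out", "body": {"offset": [[0,0,0]], "twist": [-1]}}

```text
clock: 9.05
tool_pos: [0.4621, 0.0297, 0.0912]
eef_rot: [-0.697, -0.121, 0.121, 0.697]
contact_force: [-0.7, 1.5, 7.5]
opening: 0.132
```

```bash
python3 st.py
```

```text
9.05 [0.4621 0.0297 0.0912] 19.7 F [-0.68  1.52  7.54] M [0.345 0.01  0.013] open mm 11.6 tq7 [ 0.099  0.12  -0.002] q7 0.25
```

{"method": "carry_out", "body": {"offset": [[0,0,0],[0,0,0]], "twist": [-1,-1]}}

```text
clock: 9.3
tool_pos: [0.462, 0.0297, 0.0912]
eef_rot: [-0.699, -0.109, 0.108, 0.699]
contact_force: [0.5, 1.8, 6.7]
opening: 0.129
```

```bash
python3 st.py
```

```text
9.3 [0.462  0.0297 0.0912] 17.69 F [0.52 1.8  6.67] M [0.381 0.033 0.135] open mm 11.4 tq7 [0.115 0.092 0.015] q7 0.23
```

{"method": "carry_out", "body": {"offset": [[0,0,0]], "twist": [-1]}}

```text
clock: 9.43
tool_pos: [0.462, 0.0297, 0.0912]
eef_rot: [-0.7, -0.103, 0.102, 0.7]
contact_force: [0.6, 1.4, 6.6]
opening: 0.131
```

```bash
python3 st.py
```

```text
9.43 [0.462  0.0297 0.0912] 16.69 F [0.57 1.44 6.59] M [0.241 0.053 0.069] open mm 11.5 tq7 [0.131 0.077 0.032] q7 0.22
```

{"method": "carry_out", "body": {"offset": [[0,0,0]], "twist": [-1]}}

```text
clock: 9.55
tool_pos: [0.4619, 0.0297, 0.0912]
eef_rot: [-0.7, -0.097, 0.096, 0.701]
contact_force: [0.1, 2.3, 5.5]
opening: 0.13
```

```bash
python3 st.py
```

```text
9.55 [0.4619 0.0297 0.0912] 15.68 F [0.07 2.26 5.54] M [0.298 0.028 0.001] open mm 11.5 tq7 [0.153 0.062 0.054] q7 0.21
```

{"method": "carry_out", "body": {"offset": [[0,0,0]], "twist": [-1]}}

```text
clock: 9.68
tool_pos: [0.4619, 0.0297, 0.0912]
eef_rot: [-0.701, -0.091, 0.09, 0.701]
contact_force: [-0.0, 2.4, 7.8]
opening: 0.13
```

```bash
python3 st.py
```

```text
9.68 [0.4619 0.0297 0.0912] 14.67 F [-0.04  2.42  7.84] M [0.239 0.048 0.072] open mm 11.5 tq7 [0.189 0.046 0.089] q7 0.2
```

{"method": "carry_out", "body": {"offset": [[0,0,0]], "twist": [-0.7]}}

```text
clock: 9.8
tool_pos: [0.4619, 0.0297, 0.0912]
eef_rot: [-0.702, -0.086, 0.086, 0.702]
contact_force: [-0.5, 2.3, 7.1]
opening: 0.13
```

```bash
python3 st.py
```

```text
9.8 [0.4619 0.0297 0.0912] 13.98 F [-0.52  2.35  7.12] M [ 0.31   0.051 -0.057] open mm 11.5 tq7 [0.178 0.04  0.076] q7 0.2
```

{"method": "carry_out", "body": {"offset": [[0,0,0]], "twist": [-0.7]}}

```text
clock: 9.93
tool_pos: [0.4619, 0.0297, 0.0912]
eef_rot: [-0.702, -0.082, 0.082, 0.702]
contact_force: [0.1, 2.4, 6.3]
opening: 0.132
```

```bash
python3 st.py
```

```text
9.93 [0.4619 0.0297 0.0912] 13.27 F [0.06 2.42 6.29] M [0.264 0.074 0.054] open mm 11.6 tq7 [0.168 0.032 0.068] q7 0.19
```

{"method": "carry_out", "body": {"offset": [[0,0,0]], "twist": [-0.7]}}

```text
clock: 10.05
tool_pos: [0.4619, 0.0297, 0.0912]
eef_rot: [-0.703, -0.078, 0.077, 0.703]
contact_force: [-0.3, 2.7, 6.5]
opening: 0.129
```

```bash
python3 st.py
```

```text
10.05 [0.4619 0.0297 0.0912] 12.58 F [-0.31  2.7   6.47] M [0.296 0.085 0.038] open mm 11.3 tq7 [0.153 0.023 0.053] q7 0.18
```

{"method": "carry_out", "body": {"offset": [[0,0,0]], "twist": [-0.8]}}

```text
clock: 10.18
tool_pos: [0.4619, 0.0297, 0.0912]
eef_rot: [-0.703, -0.073, 0.072, 0.703]
contact_force: [-0.6, 1.8, 6.7]
opening: 0.132
```

```bash
python3 st.py
```

```text
10.18 [0.4619 0.0297 0.0912] 11.78 F [-0.6   1.8   6.72] M [0.315 0.096 0.024] open mm 11.6 tq7 [0.146 0.012 0.049] q7 0.18
```

{"method": "carry_out", "body": {"offset": [[0,0,0]], "twist": [-0.8]}}

```text
clock: 10.3
tool_pos: [0.4618, 0.0297, 0.0912]
eef_rot: [-0.704, -0.068, 0.068, 0.704]
contact_force: [-0.1, 1.5, 7.4]
opening: 0.133
```

```bash
python3 st.py
```

```text
10.3 [0.4618 0.0297 0.0912] 10.98 F [-0.11  1.52  7.41] M [0.265 0.09  0.042] open mm 11.7 tq7 [0.133 0.001 0.035] q7 0.17
```

{"method": "carry_out", "body": {"offset": [[0,0,0]], "twist": [-0.8]}}

```text
clock: 10.42
tool_pos: [0.4618, 0.0297, 0.0912]
eef_rot: [-0.704, -0.063, 0.063, 0.704]
contact_force: [-0.9, 2.2, 6.5]
opening: 0.128
```

```bash
python3 st.py
```

```text
10.43 [0.4618 0.0297 0.0912] 10.19 F [-0.85  2.17  6.54] M [0.256 0.118 0.039] open mm 11.2 tq7 [ 0.124 -0.009  0.027] q7 0.16
```

{"method": "carry_out", "body": {"offset": [[0,0,0]], "twist": [-0.8]}}

```text
clock: 10.55
tool_pos: [0.4618, 0.0297, 0.0912]
eef_rot: [-0.705, -0.058, 0.058, 0.705]
contact_force: [0.1, 1.9, 6.2]
opening: 0.13
```

```bash
python3 st.py
```

```text
10.55 [0.4618 0.0297 0.0912] 9.39 F [0.11 1.91 6.18] M [0.333 0.071 0.055] open mm 11.5 tq7 [ 0.106 -0.018  0.011] q7 0.15
```

{"method": "carry_out", "body": {"offset": [[0,0,0]], "twist": [-0.8]}}

```text
clock: 10.68
tool_pos: [0.4618, 0.0297, 0.0912]
eef_rot: [-0.705, -0.053, 0.053, 0.705]
contact_force: [-1.0, 1.9, 6.9]
opening: 0.132
```

```bash
python3 st.py
```

```text
10.68 [0.4618 0.0297 0.0912] 8.6 F [-1.04  1.9   6.87] M [0.297 0.082 0.079] open mm 11.6 tq7 [ 0.051 -0.022 -0.045] q7 0.15
```

{"method": "carry_out", "body": {"offset": [[0,0,0]], "twist": [-0.8]}}

```text
clock: 10.8
tool_pos: [0.4618, 0.0297, 0.0912]
eef_rot: [-0.705, -0.048, 0.048, 0.706]
contact_force: [-0.3, 2.3, 6.3]
opening: 0.132
```

```bash
python3 st.py; python3 -c "
from h import *
import cv2
im=snapshot('top');cv2.imwrite('pics/t1_raw.png',im[:,:,::-1]);im=snapshot('side');cv2.imwrite('pics/s1_raw.png',im[:,:,::-1])"
```

```text
10.8 [0.4618 0.0297 0.0912] 7.81 F [-0.34  2.29  6.34] M [0.312 0.102 0.121] open mm 11.6 tq7 [ 0.034 -0.031 -0.061] q7 0.14
```

{"method": "carry_out", "body": {"offset": [[0,0,0]], "twist": [-0.8]}}

```text
clock: 11.02
tool_pos: [0.4618, 0.0297, 0.0912]
eef_rot: [-0.706, -0.043, 0.043, 0.706]
contact_force: [0.1, 2.0, 6.9]
opening: 0.132
```

```bash
python3 st.py
```

```text
11.03 [0.4618 0.0297 0.0912] 7.01 F [0.15 2.02 6.88] M [0.301 0.172 0.121] open mm 11.6 tq7 [ 0.048 -0.042 -0.043] q7 0.13
```

{"method": "carry_out", "body": {"offset": [[0,0,0]], "twist": [-0.8]}}

```text
clock: 11.15
tool_pos: [0.4617, 0.0297, 0.0912]
eef_rot: [-0.706, -0.038, 0.038, 0.706]
contact_force: [0.8, 2.1, 6.6]
opening: 0.135
```

```bash
python3 st.py
```

```text
11.15 [0.4617 0.0297 0.0912] 6.21 F [0.84 2.07 6.62] M [0.261 0.09  0.133] open mm 11.9 tq7 [ 0.035 -0.053 -0.06 ] q7 0.13
```

{"method": "carry_out", "body": {"offset": [[0,0,0]], "twist": [-0.8]}}

```text
clock: 11.28
tool_pos: [0.4617, 0.0296, 0.0912]
eef_rot: [-0.706, -0.033, 0.033, 0.706]
contact_force: [-0.6, 2.2, 7.2]
opening: 0.131
```

```bash
python3 st.py
```

```text
11.28 [0.4617 0.0296 0.0912] 5.4 F [-0.61  2.22  7.19] M [0.264 0.112 0.138] open mm 11.6 tq7 [ 0.034 -0.065 -0.06 ] q7 0.12
```

{"method": "carry_out", "body": {"offset": [[0,0,0]], "twist": [-0.8]}}

```text
clock: 11.4
tool_pos: [0.4617, 0.0296, 0.0912]
eef_rot: [-0.706, -0.029, 0.028, 0.707]
contact_force: [-0.9, 1.0, 6.7]
opening: 0.133
```

```bash
python3 st.py
```

```text
11.4 [0.4617 0.0296 0.0912] 4.61 F [-0.9   0.98  6.7 ] M [0.273 0.103 0.176] open mm 11.7 tq7 [-0.013 -0.075 -0.105] q7 0.11
```

{"method": "carry_out", "body": {"offset": [[0,0,0]], "twist": [-0.8]}}

```text
clock: 11.52
tool_pos: [0.4617, 0.0296, 0.0912]
eef_rot: [-0.707, -0.024, 0.024, 0.707]
contact_force: [-0.2, 2.1, 6.1]
opening: 0.128
```

```bash
python3 st.py
```

```text
11.53 [0.4617 0.0296 0.0912] 3.82 F [-0.21  2.11  6.14] M [0.307 0.164 0.252] open mm 11.3 tq7 [-0.075 -0.088 -0.166] q7 0.1
```

{"method": "carry_out", "body": {"offset": [[0,0,0]], "twist": [-0.8]}}

```text
clock: 11.65
tool_pos: [0.4617, 0.0296, 0.0912]
eef_rot: [-0.707, -0.019, 0.019, 0.707]
contact_force: [0.6, 2.0, 6.7]
opening: 0.131
```

```bash
python3 st.py
```

```text
11.65 [0.4617 0.0296 0.0912] 3.03 F [0.64 1.96 6.74] M [0.261 0.14  0.202] open mm 11.5 tq7 [-0.095 -0.101 -0.186] q7 0.1
```

{"method": "carry_out", "body": {"offset": [[0,0,0]], "twist": [0.8]}}

```text
clock: 11.78
tool_pos: [0.4617, 0.0296, 0.0912]
eef_rot: [-0.707, -0.024, 0.024, 0.707]
contact_force: [-0.8, 2.3, 7.4]
opening: 0.131
```

```bash
python3 st.py
```

```text
11.78 [0.4617 0.0296 0.0912] 3.82 F [-0.81  2.29  7.36] M [0.315 0.125 0.019] open mm 11.5 tq7 [ 0.079 -0.096 -0.044] q7 0.1
```

{"method": "carry_out", "body": {"offset": [[0,0,0]], "twist": [0.8]}}

```text
clock: 11.9
tool_pos: [0.4617, 0.0296, 0.0912]
eef_rot: [-0.706, -0.029, 0.028, 0.707]
contact_force: [0.4, 2.5, 6.8]
opening: 0.132
```

```bash
python3 st.py
```

```text
11.9 [0.4617 0.0296 0.0912] 4.62 F [0.4 2.5 6.8] M [ 0.286  0.095 -0.063] open mm 11.7 tq7 [ 0.098 -0.084 -0.02 ] q7 0.11
```

{"method": "carry_out", "body": {"offset": [[0,0,0]], "twist": [0.8]}}

```text
clock: 12.02
tool_pos: [0.4617, 0.0297, 0.0912]
eef_rot: [-0.706, -0.033, 0.033, 0.706]
contact_force: [-0.0, 1.7, 7.7]
opening: 0.132
```

```bash
python3 st.py
```

```text
12.03 [0.4617 0.0297 0.0912] 5.4 F [-0.03  1.69  7.74] M [ 0.297  0.108 -0.078] open mm 11.6 tq7 [ 0.155 -0.072  0.036] q7 0.12
```

{"method": "carry_out", "body": {"offset": [[0,0,0]], "twist": [0.8]}}

```text
clock: 12.15
tool_pos: [0.4618, 0.0297, 0.0912]
eef_rot: [-0.706, -0.038, 0.038, 0.706]
contact_force: [-0.7, 2.0, 7.3]
opening: 0.132
```

```bash
python3 st.py
```

```text
12.15 [0.4618 0.0297 0.0912] 6.2 F [-0.74  2.01  7.28] M [ 0.321  0.118 -0.132] open mm 11.6 tq7 [ 0.183 -0.057  0.063] q7 0.13
```

{"method": "carry_out", "body": {"offset": [[0,0,0]], "twist": [0.8]}}

```text
clock: 12.28
tool_pos: [0.4618, 0.0297, 0.0912]
eef_rot: [-0.706, -0.043, 0.043, 0.706]
contact_force: [0.1, 2.4, 6.5]
opening: 0.13
```

```bash
python3 st.py
```

```text
12.28 [0.4618 0.0297 0.0912] 6.99 F [0.11 2.36 6.5 ] M [ 0.315  0.041 -0.102] open mm 11.5 tq7 [ 0.182 -0.045  0.06 ] q7 0.13
```

{"method": "carry_out", "body": {"offset": [[0,0,0],[0,0,0],[0,0,0],[0,0,0.02],[0,0,0.04],[0,0,0.03],[0,0,0]], "twist": [0.4,0,0,0,0,0,0], "grip": 0.04}}

```text
clock: 13.15
tool_pos: [0.4629, 0.0294, 0.1823]
eef_rot: [-0.706, -0.048, 0.045, 0.706]
contact_force: [-0.8, 0.9, -1.0]
opening: 0.457
```

{"method": "carry_out", "body": {"offset": [[0.007,-0.035,0],[0.007,-0.035,0],[0.0075,-0.0365,0],[0,0,0],[0,0,0]], "twist": [-6,-6,-6,0,0]}}

```text
clock: 13.78
tool_pos: [0.4824, -0.0763, 0.1798]
eef_rot: [-0.704, 0.065, -0.063, 0.704]
contact_force: [0.3, -0.0, -0.1]
opening: 0.456
```

```bash
python3 st.py; python3 shot.py w5
```

```text
13.78 [ 0.4824 -0.0763  0.1798] -10.44 F [ 0.28 -0.04 -0.11] M [-0.05   0.07   0.035] open mm 40.2 tq7 [ 0.004 -0.009 -0.002] q7 0.1
[ 0.4824 -0.0763  0.1798] -10.44
```

View pics/w5.png

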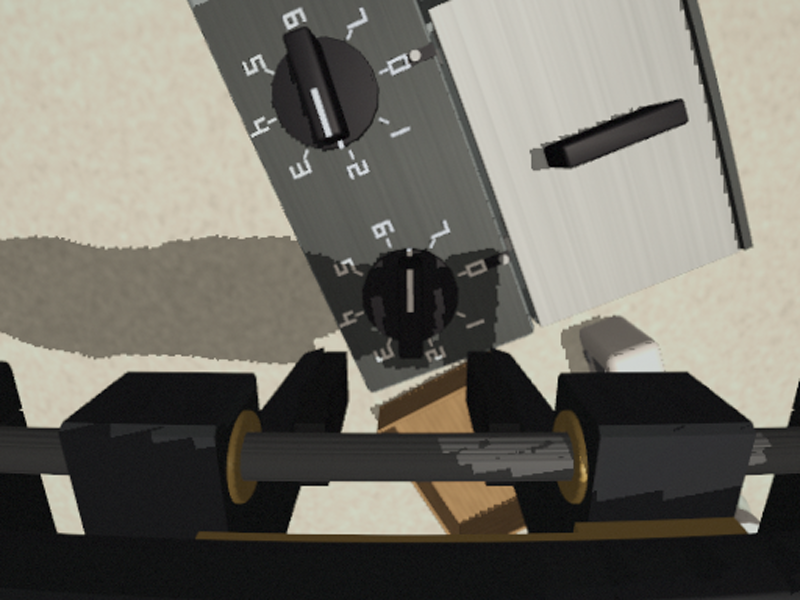

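```bash
python3 - <<'E'
from h import *
import pickle
v=pickle.load(open("box.pkl","rb"));P=pickle.load(open("pics/w5.pkl","rb"))
def inbox(x): c,s=np.cos(v[2]),np.sin(v[2]);d=x[:2]-v[:2];return np.array([c*d[0]+s*d[1],-s*d[0]+c*d[1]])*1000
for n,uv,z in (("pinL",(415,55),.08),("pinR",(505,259),.08),("flangeL",(325,94),.083),("flR",(410,296),.083)): print(n,inbox(atz(P,np.array(uv)*.64,z)).round(1))
a=atz(P,np.array((316,90))*.64,.113);b=atz(P,np.array((330,137))*.64,.113);d=(b-a);print("L dial deg",np.degrees(v[2]-np.arctan2(d[1],d[0])))
E
```

```text
pinL [-23.9  -0.6]
pinR [ -16.8 -110.9]
flangeL [-70.8  -1. ]
flR [ -70.7 -110.1]
L dial deg 96.78148296695508
```

{"method": "carry_out", "body": {"offset": [[0,0,-0.03],[0,0,-0.03],[0,0,-0.02],[0,0,-0.009],[0,0,0]], "twist": [0,0,0,0,0]}}

```text
clock: 14.45
tool_pos: [0.483, -0.0763, 0.0914]
eef_rot: [-0.704, 0.065, -0.064, 0.704]
contact_force: [-0.1, 0.8, 1.0]
opening: 0.454
```

{"method": "carry_out", "body": {"offset": [[0,0,0],[0,0,0],[0,0,0],[0,0,0]], "twist": [0,0,0,0], "grip": 0, "newtons": 45}}

```text
clock: 14.95
tool_pos: [0.4838, -0.0771, 0.0922]
eef_rot: [0.704, -0.064, 0.065, -0.704]
contact_force: [0.1, 0.2, 4.2]
opening: 0.133
```

```bash
python3 st.py
```

```text
14.95 [ 0.4838 -0.0771  0.0922] -10.49 F [0.07 0.25 4.24] M [-0.057  0.036  0.162] open mm 11.7 tq7 [-0.079  0.07  -0.074] q7 0.13
```

{"method": "carry_out", "body": {"offset": [[0,0,0],[0,0,0],[0,0,0],[0,0,0],[0,0,0],[0,0,0],[0,0,0],[0,0,0]], "twist": [2,4,5,5,5,5,4,2]}}

```text
clock: 15.95
tool_pos: [0.4841, -0.0771, 0.0922]
eef_rot: [0.695, 0.133, -0.132, -0.694]
contact_force: [1.0, 0.6, 6.2]
opening: 0.132
```

```bash
python3 st.py
```

```text
15.95 [ 0.4841 -0.0771  0.0922] 21.62 F [0.99 0.55 6.17] M [ 0.011 -0.08  -0.124] open mm 11.7 tq7 [0.06  0.188 0.029] q7 0.44
```

{"method": "carry_out", "body": {"offset": [[0,0,0],[0,0,0]], "twist": [1,1]}}

```text
clock: 16.2
tool_pos: [0.484, -0.0771, 0.0922]
eef_rot: [0.692, 0.145, -0.144, -0.692]
contact_force: [0.9, 1.1, 5.5]
opening: 0.135
```

```bash
python3 st.py
```

```text
16.2 [ 0.484  -0.0771  0.0922] 23.57 F [0.93 1.11 5.53] M [-0.014 -0.03  -0.099] open mm 11.9 tq7 [0.077 0.196 0.047] q7 0.46
```

{"method": "carry_out", "body": {"offset": [[0,0,0],[0,0,0]], "twist": [1,1]}}

```text
clock: 16.45
tool_pos: [0.4841, -0.0771, 0.0922]
eef_rot: [0.69, 0.157, -0.156, -0.689]
contact_force: [1.1, 0.9, 5.5]
opening: 0.134
```

```bash
python3 st.py
```

```text
16.45 [ 0.4841 -0.0771  0.0922] 25.58 F [1.05 0.87 5.51] M [ 0.007 -0.059 -0.068] open mm 11.8 tq7 [0.057 0.202 0.028] q7 0.48
```

{"method": "carry_out", "body": {"offset": [[0,0,0],[0,0,0]], "twist": [1,1]}}

```text
clock: 16.7
tool_pos: [0.4841, -0.0771, 0.0922]
eef_rot: [0.687, 0.169, -0.168, -0.687]
contact_force: [0.6, 0.1, 5.5]
opening: 0.133
```

```bash
python3 st.py
```

```text
16.7 [ 0.4841 -0.0771  0.0922] 27.58 F [0.56 0.12 5.48] M [ 0.019 -0.03  -0.073] open mm 11.7 tq7 [0.035 0.209 0.006] q7 0.5
```

{"method": "carry_out", "body": {"offset": [[0,0,0],[0,0,0]], "twist": [1,1]}}

```text
clock: 16.95
tool_pos: [0.4841, -0.0771, 0.0922]
eef_rot: [0.684, 0.181, -0.18, -0.684]
contact_force: [1.3, -0.4, 5.9]
opening: 0.129
```

```bash
python3 st.py
```

```text
16.95 [ 0.4841 -0.0771  0.0922] 29.58 F [ 1.28 -0.42  5.9 ] M [-0.03  -0.068 -0.065] open mm 11.4 tq7 [ 0.019  0.216 -0.011] q7 0.52
```

{"method": "carry_out", "body": {"offset": [[0,0,0],[0,0,0]], "twist": [1,1]}}

```text
clock: 17.2
tool_pos: [0.4841, -0.0771, 0.0922]
eef_rot: [0.681, 0.193, -0.192, -0.68]
contact_force: [0.5, -0.2, 5.3]
opening: 0.132
```

```bash
python3 st.py
```

```text
17.2 [ 0.4841 -0.0771  0.0922] 31.59 F [ 0.49 -0.21  5.29] M [ 0.034 -0.046 -0.041] open mm 11.7 tq7 [-0.015  0.222 -0.046] q7 0.53
```

{"method": "carry_out", "body": {"offset": [[0,0,0],[0,0,0]], "twist": [1,1]}}

```text
clock: 17.45
tool_pos: [0.4841, -0.0771, 0.0922]
eef_rot: [0.677, 0.205, -0.204, -0.677]
contact_force: [1.2, 0.5, 5.7]
opening: 0.134
```

```bash
python3 st.py
```

```text
17.45 [ 0.4841 -0.0771  0.0922] 33.61 F [1.23 0.49 5.67] M [ 0.052 -0.053  0.015] open mm 11.8 tq7 [-0.076  0.227 -0.108] q7 0.55
```

{"method": "carry_out", "body": {"offset": [[0,0,0],[0,0,0]], "twist": [0.8,0.8]}}

```text
clock: 17.7
tool_pos: [0.4841, -0.0771, 0.0922]
eef_rot: [0.674, 0.214, -0.213, -0.674]
contact_force: [0.4, 0.3, 5.4]
opening: 0.131
```

```bash
python3 st.py
```

```text
17.7 [ 0.4841 -0.0771  0.0922] 35.2 F [0.41 0.29 5.44] M [ 0.076 -0.07   0.048] open mm 11.6 tq7 [-0.03   0.234 -0.06 ] q7 0.57
```

{"method": "carry_out", "body": {"offset": [[0,0,0]], "twist": [0.8]}}

```text
clock: 17.82
tool_pos: [0.4841, -0.077, 0.0922]
eef_rot: [0.673, 0.219, -0.218, -0.672]
contact_force: [1.4, -0.2, 4.8]
opening: 0.133
```

```bash
python3 st.py
```

```text
17.82 [ 0.4841 -0.077   0.0922] 35.99 F [ 1.4  -0.23  4.85] M [ 0.108 -0.051 -0.06 ] open mm 11.7 tq7 [-0.016  0.238 -0.047] q7 0.58
```

{"method": "carry_out", "body": {"offset": [[0,0,0]], "twist": [0.8]}}

```text
clock: 17.95
tool_pos: [0.4841, -0.0771, 0.0922]
eef_rot: [0.671, 0.224, -0.222, -0.671]
contact_force: [0.6, 0.9, 5.1]
opening: 0.13
```

```bash
python3 st.py
```

```text
17.95 [ 0.4841 -0.0771  0.0922] 36.79 F [0.64 0.92 5.11] M [ 0.024 -0.063 -0.019] open mm 11.4 tq7 [-0.005  0.241 -0.036] q7 0.58
```

{"method": "carry_out", "body": {"offset": [[0,0,0]], "twist": [0.8]}}

```text
clock: 18.08
tool_pos: [0.4842, -0.077, 0.0922]
eef_rot: [0.67, 0.229, -0.227, -0.669]
contact_force: [0.7, -0.6, 5.7]
opening: 0.134
```

```bash
python3 st.py
```

```text
18.07 [ 0.4842 -0.077   0.0922] 37.59 F [ 0.75 -0.57  5.68] M [ 0.035 -0.138 -0.004] open mm 11.8 tq7 [ 0.003  0.244 -0.028] q7 0.59
```

{"method": "carry_out", "body": {"offset": [[0,0,0]], "twist": [0.8]}}

```text
clock: 18.2
tool_pos: [0.4841, -0.077, 0.0922]
eef_rot: [0.668, 0.233, -0.232, -0.668]
contact_force: [1.2, 0.2, 5.2]
opening: 0.132
```

```bash
python3 st.py
```

```text
18.2 [ 0.4841 -0.077   0.0922] 38.39 F [1.16 0.21 5.24] M [ 0.051 -0.118 -0.065] open mm 11.6 tq7 [ 0.028  0.248 -0.005] q7 0.6
```

{"method": "carry_out", "body": {"offset": [[0,0,0]], "twist": [0.8]}}

```text
clock: 18.32
tool_pos: [0.4841, -0.077, 0.0922]
eef_rot: [0.666, 0.238, -0.236, -0.666]
contact_force: [-0.2, 0.3, 4.7]
opening: 0.131
```

```bash
python3 st.py
```

```text
18.32 [ 0.4841 -0.077   0.0922] 39.17 F [-0.16  0.33  4.72] M [ 0.042 -0.1   -0.071] open mm 11.6 tq7 [0.079 0.256 0.048] q7 0.61
```

{"method": "carry_out", "body": {"offset": [[0,0,0]], "twist": [0.8]}}

```text
clock: 18.45
tool_pos: [0.4841, -0.077, 0.0922]
eef_rot: [0.665, 0.242, -0.241, -0.664]
contact_force: [1.1, 0.4, 4.6]
opening: 0.133
```

```bash
python3 st.py
```

```text
18.45 [ 0.4841 -0.077   0.0922] 39.97 F [1.07 0.39 4.59] M [ 0.06  -0.081 -0.096] open mm 11.7 tq7 [0.091 0.262 0.059] q7 0.61
```

{"method": "carry_out", "body": {"offset": [[0,0,0]], "twist": [0.8]}}

```text
clock: 18.58
tool_pos: [0.4842, -0.077, 0.0922]
eef_rot: [0.663, 0.247, -0.246, -0.663]
contact_force: [0.3, -0.7, 5.6]
opening: 0.13
```

```bash
python3 st.py
```

```text
18.57 [ 0.4842 -0.077   0.0922] 40.77 F [ 0.3  -0.65  5.56] M [ 0.026 -0.104 -0.101] open mm 11.5 tq7 [0.09  0.264 0.058] q7 0.62
```

{"method": "carry_out", "body": {"offset": [[0,0,0]], "twist": [0.4]}}

```text
clock: 18.7
tool_pos: [0.4841, -0.077, 0.0922]
eef_rot: [0.662, 0.249, -0.248, -0.662]
contact_force: [0.6, 0.4, 5.2]
opening: 0.134
```

```bash
python3 st.py
```

```text
18.7 [ 0.4841 -0.077   0.0922] 41.16 F [0.6  0.38 5.17] M [ 0.037 -0.073 -0.135] open mm 11.8 tq7 [0.123 0.267 0.099] q7 0.63
```

{"method": "carry_out", "body": {"offset": [[0,0,0],[0,0,0],[0,0,0],[0,0,0.02],[0,0,0.04],[0,0,0.03]], "twist": [-0.5,0,0,0,0,0], "grip": 0.04}}

```text
clock: 19.45
tool_pos: [0.4832, -0.0771, 0.1829]
eef_rot: [0.663, 0.245, -0.245, -0.663]
contact_force: [0.2, -0.8, -0.7]
opening: 0.455
```

{"method": "carry_out", "body": {"offset": [[0.02,0.01,0],[0.02,0.01,0],[0.02,0.011,0],[0.02,0.011,0],[0.02,0.011,0],[0.012,0.0115,0],[0,0,0],[0,0,0]], "twist": [10,10,10,10,10,10.5,0,0]}}

```text
clock: 20.45
tool_pos: [0.5943, -0.0134, 0.1814]
eef_rot: [-0.45, -0.545, 0.546, 0.45]
contact_force: [0.2, -0.2, -0.3]
opening: 0.454
```

```bash
python3 st.py; python3 shot.py w6
```

```text
20.45 [ 0.5943 -0.0134  0.1814] 100.91 F [ 0.19 -0.23 -0.25] M [ 0.018 -0.023 -0.027] open mm 40.0 tq7 [-0.009  0.043  0.001] q7 1.34
[ 0.5943 -0.0134  0.1814] 100.91
```

View pics/w6.png

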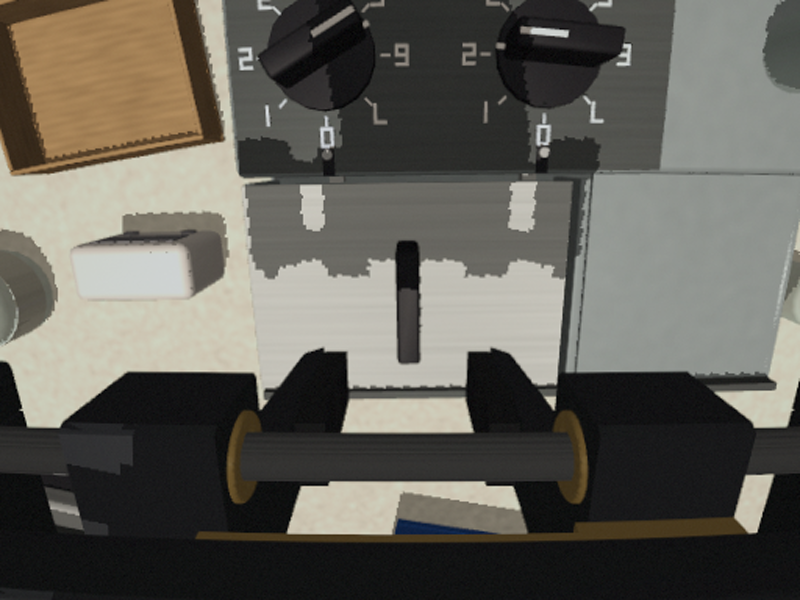

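```bash
python3 - <<'E'
from h import *
import pickle
v=pickle.load(open("box.pkl","rb"));P=pickle.load(open("pics/w6.pkl","rb"))
im=cv2.imread("pics/w6_raw.png")
cv2.imwrite("pics/w6c.png",np.hstack([cv2.resize(im[75:125,185:235],(400,400),interpolation=cv2.INTER_CUBIC),cv2.resize(im[75:125,322:372],(400,400),interpolation=cv2.INTER_CUBIC)]))
def inbox(x): c,s=np.cos(v[2]),np.sin(v[2]);d=x[:2]-v[:2];return np.array([c*d[0]+s*d[1],-s*d[0]+c*d[1]])*1000
for n,uv,z in (("pinR",(327,155),.08),("pinL",(543,153),.08),("finN",(407,243),.102),("finF",(408,361),.102)): print(n,inbox(atz(P,np.array(uv)*.64,z)).round(1))
E
```

```text
pinR [ -23.7 -110. ]
pinL [-23.5  -0.9]
finN [ 18.1 -70.2]
finF [ 79.4 -70.4]
```

View pics/w6c.png

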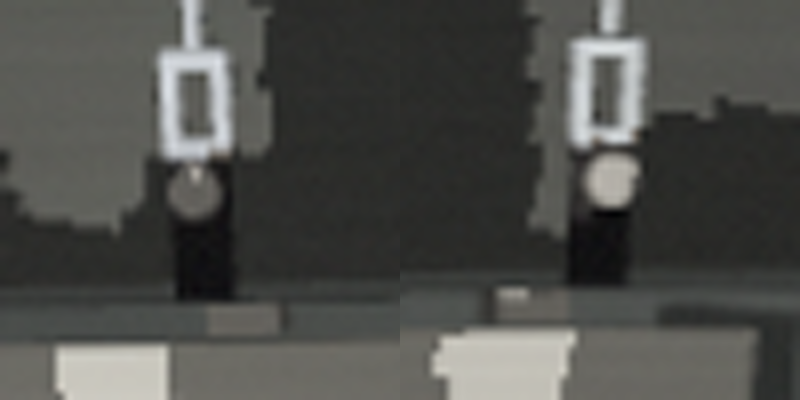

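{"method": "carry_out", "body": {"offset": [[0,0,-0.035],[0,0,-0.035],[0,0,-0.023],[0,0,-0.01],[0,0,0]], "twist": [0.7,0,0,0,0]}}

```text
clock: 21.12
tool_pos: [0.5949, -0.0129, 0.0787]
eef_rot: [-0.446, -0.548, 0.549, 0.446]
contact_force: [-0.1, -0.1, 0.3]
opening: 0.45
```

{"method": "carry_out", "body": {"offset": [[0,0,0],[0,0,0],[0,0,0],[0,0,0]], "twist": [0,0,0,0], "grip": 0, "newtons": 15}}

```text
clock: 21.62
tool_pos: [0.5957, -0.0126, 0.0793]
eef_rot: [0.446, 0.549, -0.548, -0.446]
contact_force: [-1.4, 0.0, 3.7]
opening: 0.14
```

```bash
python3 st.py
```

```text
21.62 [ 0.5957 -0.0126  0.0793] 101.79 F [-1.42  0.03  3.68] M [-0.059  0.131 -0.017] open mm 12.3 tq7 [ 0.025 -0.095  0.028] q7 1.27
```

{"method": "carry_out", "body": {"offset": [[-0.0002,0.001,0],[-0.0002,0.001,0]], "twist": [0,0]}}

```text
clock: 21.88
tool_pos: [0.5954, -0.0114, 0.0793]
eef_rot: [-0.447, -0.549, 0.549, 0.446]
contact_force: [-0.7, -2.0, 5.9]
opening: 0.136
```

```bash
python3 st.py
```

```text
21.88 [ 0.5954 -0.0114  0.0793] 101.76 F [-0.71 -2.    5.86] M [-0.377  0.074  0.019] open mm 12.0 tq7 [-0.265 -0.29   0.027] q7 1.27
```

2 N, which is the cover's own friction. I'll go on gently past the 2 mm blocking range.

{"method": "carry_out", "body": {"offset": [[-0.0002,0.001,0],[-0.0002,0.001,0]], "twist": [0,0]}}

```text
clock: 22.12
tool_pos: [0.595, -0.0094, 0.0793]
eef_rot: [-0.447, -0.549, 0.549, 0.446]
contact_force: [-0.4, -3.0, 6.0]
opening: 0.13
```

{"method": "carry_out", "body": {"offset": [[-0.0002,0.001,0],[-0.0002,0.001,0]], "twist": [0,0]}}

```text
clock: 22.38
tool_pos: [0.5946, -0.0074, 0.0793]
eef_rot: [-0.447, -0.549, 0.549, 0.446]
contact_force: [-0.1, -1.9, 6.3]
opening: 0.138
```

```bash
python3 st.py
```

```text
22.38 [ 0.5946 -0.0074  0.0793] 101.76 F [-0.07 -1.89  6.31] M [-0.429  0.102 -0.074] open mm 12.1 tq7 [-0.261 -0.309  0.028] q7 1.26
```

{"method": "carry_out", "body": {"offset": [[-0.001,0.005,0],[-0.0025,0.012,0],[-0.0025,0.012,0],[-0.0025,0.012,0],[-0.0025,0.012,0],[-0.0025,0.012,0],[-0.0025,0.012,0],[-0.001,0.005,0]], "twist": [0,0,0,0,0,0,0,0]}}

```text
clock: 23.38
tool_pos: [0.5773, 0.0758, 0.0793]
eef_rot: [0.446, 0.549, -0.549, -0.445]
contact_force: [0.1, -2.6, 7.0]
opening: 0.137
```

```bash
python3 st.py
```

```text
23.38 [0.5773 0.0758 0.0793] 101.83 F [ 0.11 -2.57  6.98] M [-0.396 -0.015 -0.015] open mm 12.1 tq7 [-0.246 -0.376  0.082] q7 1.13
```

{"method": "carry_out", "body": {"offset": [[-0.0006,0.003,0],[-0.0004,0.002,0],[-0.0002,0.001,0]], "twist": [0,0,0]}}

```text
clock: 23.75
tool_pos: [0.5763, 0.0809, 0.0793]
eef_rot: [-0.447, -0.549, 0.549, 0.446]
contact_force: [-0.0, -1.7, 6.0]
opening: 0.136
```

```bash
python3 st.py
```

```text
23.75 [0.5763 0.0809 0.0793] 101.78 F [-0.02 -1.73  5.98] M [-0.442  0.109 -0.02 ] open mm 12.0 tq7 [-0.224 -0.378  0.03 ] q7 1.12
```

{"method": "carry_out", "body": {"offset": [[-0.0004,0.002,0],[-0.0002,0.001,0],[0,0,0]], "twist": [0,0,0]}}

```text
clock: 24.12
tool_pos: [0.5757, 0.084, 0.0793]
eef_rot: [0.446, 0.549, -0.549, -0.446]
contact_force: [-0.8, -1.3, 6.1]
opening: 0.132
```

{"method": "carry_out", "body": {"offset": [[-0.0002,0.001,0],[0,0,0]], "twist": [0,0]}}

```text
clock: 24.38
tool_pos: [0.5755, 0.0849, 0.0793]
eef_rot: [-0.446, -0.549, 0.549, 0.446]
contact_force: [-0.4, -1.7, 6.2]
opening: 0.131
```

{"method": "carry_out", "body": {"offset": [[-0.0001,0.0006,0],[0,0,0]], "twist": [0,0]}}

```text
clock: 24.62
tool_pos: [0.5754, 0.0852, 0.0793]
eef_rot: [-0.447, -0.548, 0.549, 0.446]
contact_force: [-1.3, -2.5, 5.5]
opening: 0.136
```

{"method": "carry_out", "body": {"offset": [[-0.0001,0.0006,0],[0,0,0]], "twist": [0,0]}}

```text
clock: 24.88
tool_pos: [0.5754, 0.0852, 0.0793]
eef_rot: [-0.447, -0.548, 0.549, 0.446]
contact_force: [0.1, -3.3, 6.6]
opening: 0.133
```

{"method": "carry_out", "body": {"offset": [[0,0,0],[0,0,0],[0,0,0],[0,0,0.03],[0,0,0.05],[0,0,0.05],[0,0,0.03],[0,0,0]], "twist": [0,0,0,0,0,0,0,0], "grip": 0.04}}

```text
clock: 25.88
tool_pos: [0.5762, 0.0873, 0.241]
eef_rot: [0.447, 0.55, -0.547, -0.445]
contact_force: [-0.6, 0.1, -0.5]
opening: 0.455
```

```bash
python3 st.py; python3 shot.py w7
```

```text
25.88 [0.5762 0.0873 0.241 ] 101.8 F [-0.59  0.13 -0.48] M [ 0.028  0.012 -0.036] open mm 40.1 tq7 [-0.058  0.262  0.066] q7 1.23
[0.5762 0.0873 0.241 ] 101.8
```

View pics/w7.png

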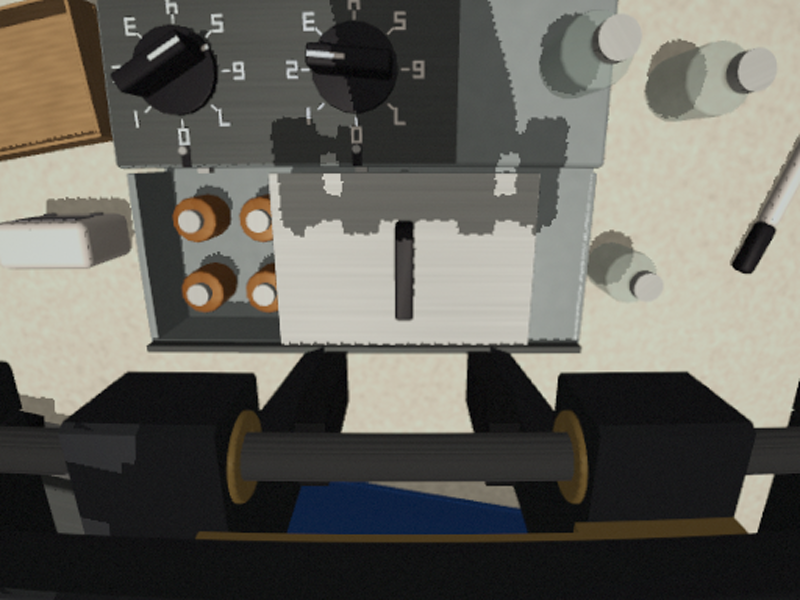

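```bash
python3 - <<'E'
from h import *
import pickle
v=pickle.load(open("box.pkl","rb"));P=pickle.load(open("pics/w7.pkl","rb"))
def inbox(x): c,s=np.cos(v[2]),np.sin(v[2]);d=x[:2]-v[:2];return np.array([c*d[0]+s*d[1],-s*d[0]+c*d[1]])*1000
for n,uv,z in (("pinR",(184,151),.08),("pinL",(356,150),.08),("finN",(404,223),.102),("finF",(404,319),.102)): print(n,inbox(atz(P,np.array(uv)*.64,z)).round(1))
job.finish_job()
E
```

```text
pinR [ -23.3 -109. ]
pinL [-23.1  -0.1]
finN [19.4 30. ]
finF [80.3 30.1]
the job is handed in; nothing more can be done
```

The sample box is open: both bolts are home, the cover is slid fully left and let go, and the job is handed in at about 26 s of the 72 s limit.

- **Left dial:** I turned it clockwise, felt the light stretch, then the level stretch at full depth, and went on until the turn stiffened to about 0.25 N m. Then I turned back to the middle of the level stretch. It stands at about 97°, a little past numeral 2.
- **Right dial:** I turned it counter-clockwise through the light stretch to the level one and stopped as it began to stiffen, then turned the gripper back half a degree. That is about 51° from where it started, so roughly 241° against 225° for numeral 5.
- **Bolts:** The camera put each pin about 7 mm in from its starting place before the cover was moved, and about 6.5 mm in after it was opened. The cover needs 5.5 mm. That is within the calibration error.
- **Cover:** It slid with a steady push of 2 to 3 N and met no resistance at the bolts. It came to its end stop after about 100 mm. The last picture puts the fin at box y = 30 mm, which matches fully open.
- **Everything else:** In the last picture the vials, and the parts of the marker, timer and carton in view, stand where they did. The jar was out of view, and I checked this by eye only.
- **Disagreements:** From first lightening to the middle I felt about 18° on the left dial, against the 11.5° in the text, so I went by the level stretch and the pins instead. Some single heights from the wrist pictures were off by up to 18 mm (the worst was the fin's near end), though the box fit agreed with the grasps to about 2 mm.

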